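# Roll the ribbon reel up to its stop

## Task

Only the flanged ribbon reel is wanted: with the gripper's fingertips behind it, push it up its lane of the sloped two-lane ramp, over the crest and against the end stop, so that it cannot roll back, and then leave it. Keep pushing it all the way up rather than flicking it, do not pick it up, and leave the plain cardboard tube in the other lane and everything else where it is.

Things in the scene. Friction and masses are not known exactly. Their poses are not given: they have to be found in the camera images.
- ramp: Fixed aluminium two-lane gutter ramp on a plywood base (300 x 160 x 8 mm). Origin on the worktop under the base's centre; own +x points uphill along the lanes; place and heading vary. Lanes are centred at y = +35 and -35 mm, 64 mm wide inside, between three walls 6 mm thick that rise 14 mm above the lane floor. A part let go before the crest rolls back down; past it, it rolls on to the stop.
- low_lip (a point): Low end of the lane floor, on the ramp's centre line: x = -115 mm of the ramp, 16 mm above the worktop. From here the floor climbs straight at 7 degrees to the crest. On its downhill side stands a cross lip, 10 mm thick, its top 10 mm above this point, against which parts rest.
- crest (a point): Crest of the lane floor, on the ramp's centre line: x = +75 mm of the ramp, 39 mm above the worktop. Beyond it the floor dips at 5 degrees to the end stop.
- end_stop (a point): Foot of the end stop's face, on the ramp's centre line: x = +125 mm of the ramp, 35 mm above the worktop. The stop is an upright plate across both lanes, 10 mm thick, its top 32 mm above this point. A part resting against it has its axis at x = +99 mm, 63 mm above the worktop.
- reel: The part to push: ribbon reel 58 mm long, two round cardboard flanges of 52 mm diameter (4 mm thick, one at each end) and between them a narrower waist of 42 mm diameter wound with ribbon; about 0.1 kg, rolls freely. Origin at its centre, own y along its axis. Starts against the low lip in either lane (origin at x = -97 mm of the ramp, 44.5 mm above the worktop).
- tube: Plain hollow-ended cardboard tube of 52 mm diameter and 58 mm length without flanges, at the low lip in the other lane; not to be moved. Origin at its centre, own y along its axis.
- marker: Marker pen, 135 mm long, 16 mm thick, lying on the worktop beside the ramp, some 140 mm to the -y side of the ramp's middle (another lies at the far back). Origin at its underside.
- scissors: Scissors, 199 mm long, 9 mm thick, lying on the worktop to the right. Origin at the underside.
- ribbon_spool: Large flat spool of ribbon with a loose tail, 72 mm across and 32 mm high, lying flat on the worktop to the left of the ramp (not the reel in the ramp; another such spool lies at the far back right). Origin at the underside.
There are look-alikes about, which are no part of the job. Leave any blue, green or pink look-alike of the reel alone.

How it is judged:
By the outcome, as a careful person would: the job done as asked, in the order asked, and still so for the second after the job is handed in, with the robot touching nothing.
It also fails if it takes over 45 s, if anything falls off the work surface, if the arm or the gripper's body presses on something with over 40 N, if the wrist force passes 120 N, or if a joint passes its speed limit or range.

## Robot

A 6-joint arm with a two-finger parallel gripper is mounted at the origin on a cart in front of the work surface, level with it; the furniture and walls round the work are solid. World frame = base frame: x ahead of the robot, y to its left, z up, the work surface at z = 0. Lengths are in m, angles in degrees, forces in N, time in s.
With the tool pointing down it reaches from about 0.35 to 0.875 m from the base axis. Payload 4.2 kg.
Tool frame: the origin (TCP) lies at the very end of the fingers, on their centre line; the grasp point (between the pads) lies behind it (bot.pinch_z is the z of the grasp point in the tool frame, in m); z points along the fingers, y is the line along which they close (so a half turn about z gives the same grasp; the last joint's range is limited). The gripper opens to 87 mm and grips with 3 to 60 N. Pads are 19 mm wide; open, the fingers measure 117 mm over their backs; the gripper's body (75 mm by 190 mm) begins 51 mm behind the grasp point.
Start: joints at [-54.397, 22.042, 0.453, 0, -68.411, -14.817], TCP at [0.222, -0.584, 0.223] pointing down, gripper open.
Joint ranges: [-179.83, 179.83], [-69.29, 118.12], [-61.27, 80.66], [-181.25, 117.63], [-171.15, -9.14], [-177.46, 177.46]. Speed limits (degrees/s): [159.86, 159.86, 180, 180, 180, 180].

## Interface

Orientations are given as [roll, pitch, yaw] about the fixed x, y, z axes, in that order (R = Rz(yaw) Ry(pitch) Rx(roll)).
In Python, from rig import bot gives the robot as it stands.
- The arm moves only by the tool play_rows, never from a script. Its argument "plan" is a list of rows, each an object with "claw": the finger opening in cm, from 0 to 8.7; "travel": the shift along the tool's x, y, z in cm, a list of three; "angular": the turn, a rotation vector about the tool's x, y, z in rad, a list of three. A call has 1 to 12 rows; each row shifts and turns the commanded pose from where the row before left it, along the tool's axes as they then stand; what a row does not reach is not made up. A row lasts 1/8 s, in which the tool goes at most 62.5 mm and 10.7 degrees, less where a joint would pass 70% of its speed; a pose out of reach is approached as far as the arm can. A call is refused whole if a number of a shift passes 6.25 or a number of a turn 0.188, either way. A call with a gripper value outside its range is refused whole. The fingers move at their own pace and stop on an object; "force" is the grip in N (left out, the last holds). Time passes only in rows, so rows that do not move let the fingers close. It gives the time, the measured TCP pose, the force, the opening and the grip force at its end, in the units of the state.
- bot.observe(): the state, without advancing time (a new reading comes with each control period).
- bot.get_image(name): name is "scene" or "side" or "wrist"; returns (picture, depth): 480x640x3 uint8, red, green, blue; 480x640 float32, m along the optical axis (not along the pixel's ray), 0 where there is no reading.
- bot.camera_model(name): a dict with "camera_matrix" (3x3 intrinsics, pixels), "k1" (the pictures are not rectified: a ray, as slopes to the right and down, at radius r is drawn at 1 + k1 r^2 times it, then the intrinsics apply), "origin" and "attitude" of the camera in the world. Camera axes: x right, y up, looking along -z (the intrinsics and any distortion apply to the point x, -y, -z); pixel columns grow to the right and rows downward; lengths in m; the calibration is good to about 2 mm. A picture is of the moment at which its call begins: read the wrist's pose just before it. camera_model takes no time and is no camera call; for the wrist camera it gives the pose at the moment of the call.
- bot.sign_off(): hands the job in; it is judged then, once.
Trained networks look in the newest picture that a camera, given by its name, has taken for a name from the list of things; names that differ only in an ending like _2 or _b are one class to them, and where a whole thing is asked for, a point or a joint stands for the part that bears it (a point fixed in the world has none). Each returns a list of dicts, best first, with "score" (0 to 1); they miss things now and then, are a little off and sometimes report something else, mostly with a low value. They report only what shows in the picture. A call takes as long as a camera call. They do not tell look-alikes from the thing itself.
- bot.boxes_of(camera, thing): "extent" ([centre column, centre row, width, height] in pixels, round what is visible of it).
- bot.regions_of(camera, thing): "pixels" (480x640 bool, what is visible of it) and "extent" ([centre column, centre row, width, height] in pixels, round what is visible of it).
The state is a dict: "time": time; "q": joint angles; "joint_vel": joint speeds; "joint_efforts": joint torques, N m; "tool_pos": TCP position; "tool_rot": TCP orientation; "ft_force": force on the tool from outside, world axes, zero at the start; "torque": the same for the moment, N m; "grip_width": finger opening in m; "grasp_force": force on a finger pad.
Only numpy, scipy, OpenCV 4.12 (cv2) and the standard library are available. Lean on these libraries where they do the work, as an engineer would, in place of code of your own. Each camera call takes 0.05 s, during which the arm holds its last target. There are 200 camera calls.

## Working session

There is one attempt and no reset: what is moved stays moved. The work goes in short steps, Python scripts to look and compute and a tool call to move; the robot and the scene stay as the last step left them, time stands still between calls to the robot, and variables do not carry over. Pictures are saved under pics/ and viewed, at most 10 in all, crops included, and the job is handed in when it is done.

Besides the shell and the picture viewer there is one more tool, called after "Emit:" as a command line: name --argument value ..., lists and objects as JSON in quotes. play_rows: Moves the arm, as the interface text tells. Its arguments: {"type":"object","properties":{"plan":{"type":"array"},"force":{"type":"number"}},"required":["plan"]}

```bash
mkdir -p pics
cat > h.py <<'E'
import numpy as np,cv2
from rig import bot
from scipy.spatial.transform import Rotation as R
def rot(a):
    a=np.array(a,float)
    return a if a.shape==(3,3) else (R.from_quat(a).as_matrix() if a.size==4 else R.from_euler('xyz',a,degrees=True).as_matrix())
def world(m,d):
    """depth image -> HxWx3 world points"""
    K=np.array(m['camera_matrix'],float);k1=m['k1']
    v,u=np.mgrid[0:480,0:640].astype(float)
    p=cv2.undistortPoints(np.stack([u,v],-1).reshape(-1,1,2),K,np.array([k1,0,0,0.])).reshape(480,640,2)
    c=np.stack([p[...,0]*d,-p[...,1]*d,-d],-1)
    return c@rot(m['attitude']).T+np.array(m['origin'])
E
python3 - <<'E'
from h import *
ims=[]
for c in ['scene','side']:
    im,d=bot.get_image(c);m=bot.camera_model(c);W=world(m,d);np.savez(c,im=im,W=W,d=d)
    if c=='scene': print(m)
    for t in ['reel','tube','ramp']:
        for r in bot.regions_of(c,t)[:4]:
            px=r['pixels']&(d>0);print(c,t,round(r['score'],2),np.round(r['extent']),np.round(np.median(W[px],0),3))
    cv2.imwrite(f'pics/{c}.png',im[:,:,::-1])
print(bot.observe(),bot.pinch_z)
E
```

```text
{'camera_matrix': array([[589.26302094,   0.        , 321.63107952],
       [  0.        , 589.26302094, 246.39899327],
       [  0.        ,   0.        ,   1.        ]]), 'k1': -0.023931262788870592, 'origin': array([-0.26309689,  1.02294287,  1.11965096]), 'attitude': array([  50.98141736,   -0.47281256, -140.25263996])}
scene reel 0.95 [396. 267.  25.  29.] [ 0.368 -0.079  0.038]
scene reel 0.84 [366. 293.  26.  28.] [0.365 0.063 0.04 ]
scene reel 0.67 [378. 231.  25.  20.] [ 0.506 -0.178  0.038]
scene reel 0.6 [344. 254.  31.  22.] [ 0.497 -0.015  0.058]
scene tube 0.72 [331. 239.  21.  20.] [ 0.57  -0.032  0.063]
scene ramp 0.69 [309. 272. 119.  63.] [0.56  0.105 0.032]
side reel 0.95 [310. 280.  28.  26.] [ 0.508 -0.204  0.037]
side reel 0.69 [244. 244.  30.  17.] [0.371 0.046 0.034]
side reel 0.68 [289. 244.  20.  13.] [ 0.5   -0.037  0.055]
side reel 0.64 [253. 267.  23.  23.] [ 0.378 -0.098  0.037]
side tube 0.72 [314. 248.  19.  14.] [ 0.566 -0.061  0.058]
side ramp 0.61 [304. 240.  50.  56.] [0.569 0.074 0.035]
{'time': 0.4, 'q': array([-5.43968261e+01,  2.20529510e+01,  4.43279126e-01, -5.14291385e-03,
       -6.84098791e+01, -1.48170151e+01]), 'joint_vel': array([ 0.1324824 , -0.09694645,  0.06633403, -0.05742923,  0.0525876 ,
        0.00872001]), 'joint_efforts': array([ 3.02349954e-04, -3.89971483e+01,  1.87332916e+01,  4.21827525e+00,
        1.42214957e-02, -7.58524379e-05]), 'tool_pos': array([ 0.2218051 , -0.5842251 ,  0.22235391]), 'tool_rot': array([ 1.79979876e+02, -3.77388227e-04, -1.59215734e+02]), 'ft_force': array([-9.28122242e-01, -3.43910079e-04, -5.69219482e-01]), 'torque': array([-0.00104438, -0.00623012, -0.00603374]), 'grasp_force': 0.0, 'grip_width': 0.08687499568793322} -0.0187
```

View pics/scene.png

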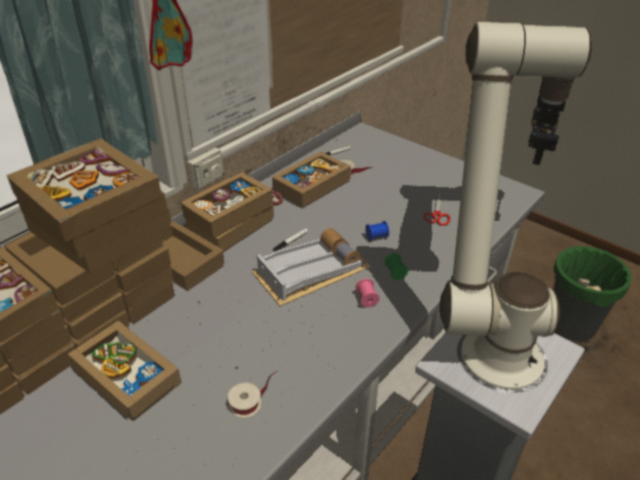

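View pics/side.png

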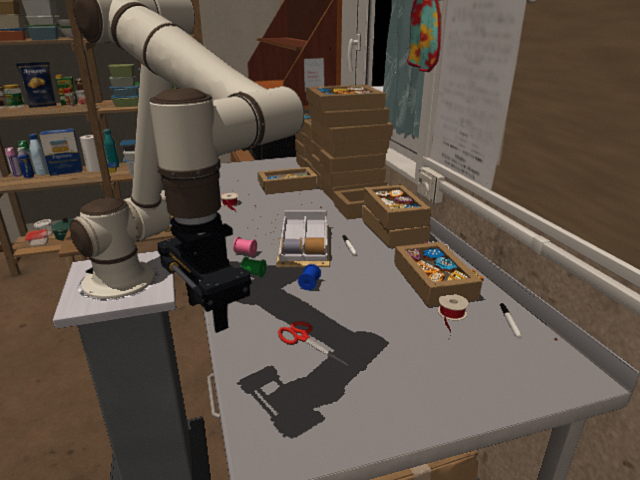

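Run:
```python
from h import *
P=[]
for c in ['scene','side']:
    f=np.load(c+'.npz');W=f['W'];d=f['d']
    ok=(d>0)&(W[...,0]>.40)&(W[...,0]<.70)&(W[...,1]>-.13)&(W[...,1]<.27)&(W[...,2]>.0045)&(W[...,2]<.1)
    n,l,st,_=cv2.connectedComponentsWithStats(ok.astype(np.uint8),connectivity=4)
    k=1+np.argmax(st[1:,4]);p=W[l==k];P.append(p)
    r=cv2.minAreaRect(p[:,:2].astype(np.float32)*1000);print(c,len(p),r,st[k])
    for a,b in[(.004,.012),(.012,.03),(.03,.05),(.05,.08)]:
        q=p[(p[:,2]>a)&(p[:,2]<b)];print(a,len(q),cv2.minAreaRect(q[:,:2].astype(np.float32)*1000))
p=np.vstack(P);print(cv2.minAreaRect(p[:,:2].astype(np.float32)*1000))
np.save('ramp.npy',p)
# top view and crop
T=np.zeros((450,350,3),np.uint8)
for c in ['scene','side']:
    f=np.load(c+'.npz');W=f['W'][f['d']>0];I=f['im'][f['d']>0]
    i=((W[:,1]+.15)*1000).astype(int);j=((W[:,0]-.38)*1000).astype(int);o=(i>=1)&(i<449)&(j>=1)&(j<349)&(W[:,2]<.12)
    for a in(0,1):
        for b in (0,1): T[i[o]+a,j[o]+b]=I[o]
s=np.load('scene.npz')['im'][220:310,240:390]
s=cv2.resize(s,None,fx=3,fy=3,interpolation=3)
o=np.zeros((450,800,3),np.uint8);o[:270,:450]=s;o[:,450:]=T
cv2.imwrite('pics/c1.png',o[:,:,::-1])
```

```text
scene 4677 ((582.3427124023438, 47.84580993652344), (316.2566833496094, 208.43125915527344), 72.22100067138672) [ 252  228  118   78 4677]
0.004 710 ((583.7821655273438, 46.81767272949219), (316.1759338378906, 205.58096313476562), 72.92416381835938)
0.012 1015 ((561.2357177734375, 63.78279113769531), (298.0835876464844, 159.54293823242188), 72.65393829345703)
0.03 2076 ((568.4107055664062, 66.03507232666016), (263.0934143066406, 155.003662109375), 72.60472106933594)
0.05 876 ((569.1852416992188, 68.28657531738281), (260.52777099609375, 150.01907348632812), 73.21717071533203)
side 2660 ((570.3831787109375, 73.79584503173828), (336.97100830078125, 163.97787475585938), 72.40131378173828) [ 275  210   55   57 2660]
0.004 387 ((570.3831787109375, 73.79584503173828), (336.97100830078125, 163.97787475585938), 72.40131378173828)
0.012 386 ((553.7724609375, 7.690956115722656), (184.2919921875, 151.21054077148438), 74.10337829589844)
0.03 1178 ((567.034423828125, 60.36913299560547), (269.0848693847656, 145.42144775390625), 73.02454376220703)
0.05 709 ((568.3158569335938, 65.813720703125), (266.9792785644531, 145.4495086669922), 71.97465515136719)
((587.1783447265625, 62.92607116699219), (347.9299011230469, 208.43125915527344), 72.22100067138672)
```

View pics/c1.png

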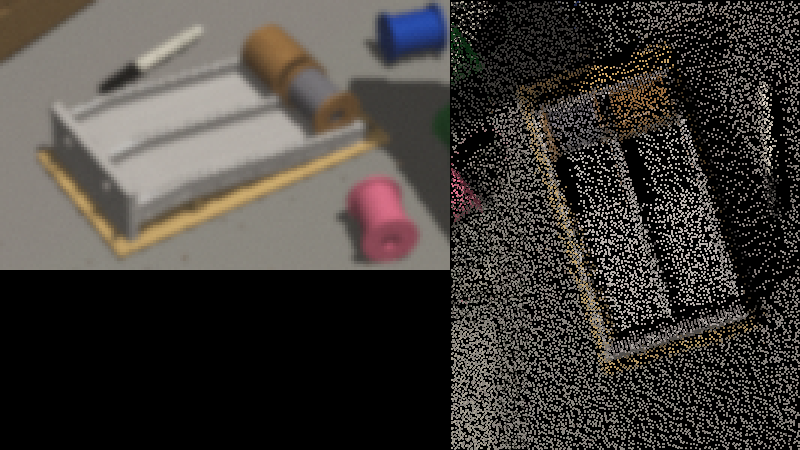

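The candidates for the reel are blue (377,231), green (396,267), pink (366,293), and the grey-waisted, brown-flanged one in the near lane (344,254). The plain brown tube is in the far lane at (331,239). I choose the one at (344,254), and the crop shows it has brown flanges and a narrow grey waist. Its lane is y=+35, the robot side, and the ramp's low end is towards -y. Next I'll fit the ramp pose.

```bash
cat > fit.py <<'E'
from h import *
from scipy.optimize import least_squares
def box(p,c,h):
    q=abs(p-c)-h;return np.linalg.norm(np.maximum(q,0),axis=1)+np.minimum(q.max(1),0)
def cyl(p,c,r,h):
    q=np.stack([np.hypot(p[:,0]-c[0],p[:,2]-c[2])-r,abs(p[:,1]-c[1])-h],1)
    return np.linalg.norm(np.maximum(q,0),axis=1)+np.minimum(q.max(1),0)
def rod(p,x0,z0,x1,z1,y,hy,up,dn):   # sloped slab
    a=np.arctan2(z1-z0,x1-x0);L=np.hypot(x1-x0,z1-z0);d=p-[x0,y,z0]
    q=np.stack([d[:,0]*np.cos(a)+d[:,2]*np.sin(a),d[:,1],-d[:,0]*np.sin(a)+d[:,2]*np.cos(a)],1)
    return box(q,[L/2,0,(up-dn)/2],[L/2,hy,(up+dn)/2])
def sdf(p,side=1):
    D=[box(p,[0,0,4],[150,80,4]),box(p,[130,0,37],[5,73,30]),box(p,[-120,0,17],[5,73,9]),
       cyl(p,[-97,-35*side,44.5],26,29),cyl(p,[-97,35*side,44.5],21,29)]
    D+=[cyl(p,[-97,35*side+s*27,44.5],26,2) for s in(-1,1)]
    for s in [(-115,16,75,39),(75,39,125,35)]:
        D.append(rod(p,*s,0,73,0,3))
        D+=[rod(p,*s,y,3,14,3) for y in(-70,0,70)]
    return np.min(D,0)
def fit(p,x0):
    p=p*1000
    def loc(x):
        c,s=np.cos(x[2]),np.sin(x[2]);d=p-[x[0],x[1],x[3]]
        return np.stack([d[:,0]*c+d[:,1]*s,-d[:,0]*s+d[:,1]*c,d[:,2]],1)
    r=least_squares(lambda x:sdf(loc(x)),x0,loss='soft_l1',f_scale=1.5,x_scale=[1,1,.01,1],diff_step=1e-4)
    return r.x,np.median(abs(sdf(loc(r.x))))
E
python3 - <<'E'
from fit import *
x0=[566,61,np.radians(72.6),0]
for c in ['scene','side']:
    f=np.load(c+'.npz');W=f['W'].reshape(-1,3)
    d=W-[.566,.061,0];a=np.radians(72.6);X=d[:,0]*np.cos(a)+d[:,1]*np.sin(a);Y=-d[:,0]*np.sin(a)+d[:,1]*np.cos(a)
    p=W[(abs(X)<.158)&(abs(Y)<.086)&(W[:,2]>.005)&(W[:,2]<.09)&(f['d'].ravel()>0)]
    x,r=fit(p,x0);print(c,len(p),np.round(x[:2],1),np.degrees(x[2]),x[3],r)
    if c=='scene' : xs=x
    else: x=(xs+x)/2
c,s=np.cos(x[2]),np.sin(x[2])
for X in(-160,-127.5,68):print(X,np.round([x[0]+X*c-35*s,x[1]+X*s+35*c],1))
E
```

```text
scene 4653 [566.1  58.6] 72.77489628068297 1.7135409293096007 1.2398064178120194
side 2649 [566.8  59.8] 72.6429426698491 2.1735545689693905 1.132588911830311
-160 [485.5 -83.2]
-127.5 [495.2 -52.1]
68 [553.3 134.5]
```

Emit:
play_rows --plan '[{"claw":0.6,"travel":[-4.2,3.7,0],"angular":[0,0,0]},{"claw":0.6,"travel":[-4.2,3.7,0],"angular":[0,0,0]},{"claw":0.6,"travel":[-4.2,3.7,0],"angular":[0,0,0]},{"claw":0.6,"travel":[-4.2,3.7,0],"angular":[0,0,0]},{"claw":0.6,"travel":[-4.2,3.7,0],"angular":[0,0,0]},{"claw":0.6,"travel":[-4.2,3.7,0],"angular":[0,0,0]},{"claw":0.6,"travel":[-4.2,3.7,0],"angular":[0,0,0]},{"claw":0.6,"travel":[-4.2,3.7,0],"angular":[0,0,0]},{"claw":0.6,"travel":[-4.2,3.7,0],"angular":[0,0,0]},{"claw":0.6,"travel":[-4.2,3.7,0],"angular":[0,0,0]}]'

```text
time: 1.65
tool_pos: [0.4839, -0.0875, 0.223]
tool_rot: [-180.0, 0.1, -159.2]
ft_force: [1.6, -0.1, 0.4]
grip_width: 0.0067
grasp_force: 0.0
```

Emit:
play_rows --plan '[{"claw":0.6,"travel":[0,0,0],"angular":[0,0,-0.18]},{"claw":0.6,"travel":[0,0,0],"angular":[0,0,-0.18]},{"claw":0.6,"travel":[0,0,0],"angular":[0,0,-0.18]},{"claw":0.6,"travel":[0,0,0],"angular":[0,0,-0.18]},{"claw":0.6,"travel":[0,0,0],"angular":[0,0,-0.18]},{"claw":0.6,"travel":[0,0,0],"angular":[0,0,-0.006]},{"claw":0.6,"travel":[0,0,0],"angular":[0,0,0]},{"claw":0.6,"travel":[0,0,0],"angular":[0,0,0]}]'

```text
time: 2.65
tool_pos: [0.4832, -0.0893, 0.2226]
tool_rot: [-180.0, 0.0, -107.4]
ft_force: [0.2, 0.2, 0.2]
grip_width: 0.0061
grasp_force: 0.0
```

```bash
cat >> h.py <<'E'
RX,RY,RA=566.4,59.2,np.radians(72.7)
def toramp(p):
    p=np.asarray(p)*1000;c,s=np.cos(RA),np.sin(RA);a=p[...,0]-RX;b=p[...,1]-RY
    return np.stack([a*c+b*s,-a*s+b*c,p[...,2]],-1)
E
python3 - <<'E'
from fit import *
print(toramp(bot.observe()['tool_pos']))
m=bot.camera_model('wrist');im,d=bot.get_image('wrist');W=world(m,d);cv2.imwrite('pics/w1.png',im[:,:,::-1])
L=toramp(W);k=(d>0)&(abs(L[...,0])<158)&(abs(L[...,1])<86)&(L[...,2]>5)&(L[...,2]<90)
p=W[k];print(len(p));x,r=fit(p[::5],[566,59,RA,0]);print(x,np.degrees(x[2]),r)
E
```

```text
[-166.55108293   35.29565463  222.575967  ]
14646
[5.67222043e+02 5.74258686e+01 1.27015423e+00 1.66640792e-01] 72.77447691543202 0.4771336655566234
```

View pics/w1.png

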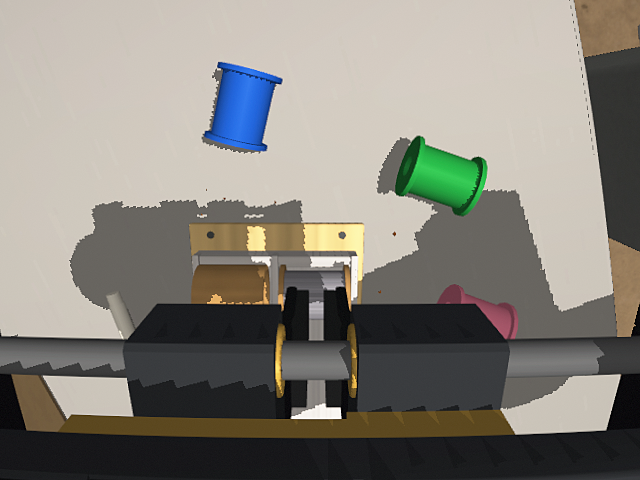

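Emit:
play_rows --plan '[{"claw":0.6,"travel":[0,-0.1,4.0],"angular":[0,0,0]},{"claw":0.6,"travel":[0,0,4.0],"angular":[0,0,0]},{"claw":0.6,"travel":[0,0,4.0],"angular":[0,0,0]},{"claw":0.6,"travel":[0,0,3.5],"angular":[0,0,0]},{"claw":0.6,"travel":[0,0,3.0],"angular":[0,0,0]},{"claw":0.6,"travel":[0,0,0],"angular":[0,0,0]},{"claw":0.6,"travel":[-1.0,0,0],"angular":[0,0,0]},{"claw":0.6,"travel":[-1.0,0,0],"angular":[0,0,0]},{"claw":0.6,"travel":[-0.8,0,0],"angular":[0,0,0]},{"claw":0.6,"travel":[0,0,0],"angular":[0,0,0]}]'

```text
time: 3.95
tool_pos: [0.4931, -0.0621, 0.0382]
tool_rot: [-179.9, 0.0, -107.2]
ft_force: [-0.1, 0.3, -0.1]
grip_width: 0.0062
grasp_force: 0.0
```

Run:
```python
from h import *
print(toramp(bot.observe()['tool_pos']),bot.observe()['ft_force'])
m=bot.camera_model('wrist');im,d=bot.get_image('wrist');cv2.imwrite('pics/w2.png',im[:,:,::-1])
```

```text
[-137.57307837   33.92652396   38.18016621] [-0.09966235  0.29799979 -0.1051032 ]
```

View pics/w2.png

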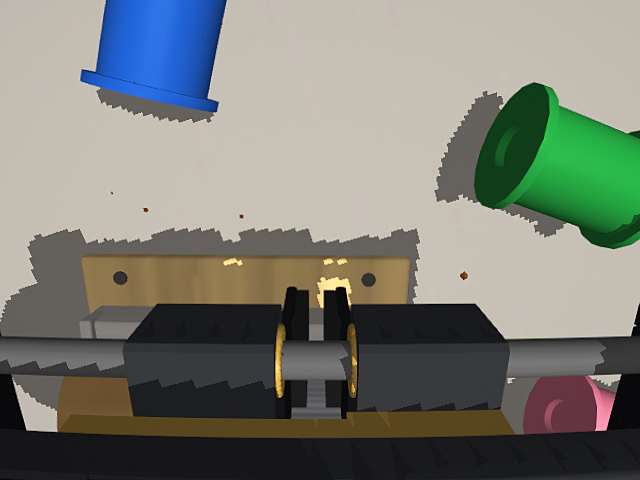

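Emit:
play_rows --plan '[{"claw":0.6,"travel":[-0.4,0,0],"angular":[0,0,0]},{"claw":0.6,"travel":[-0.4,0,0],"angular":[0,0,0]},{"claw":0.6,"travel":[-0.4,0,-0.05],"angular":[0,0,0]},{"claw":0.6,"travel":[-0.4,0,-0.05],"angular":[0,0,0]},{"claw":0.6,"travel":[-0.4,0,-0.05],"angular":[0,0,0]},{"claw":0.6,"travel":[-0.4,0,-0.05],"angular":[0,0,0]},{"claw":0.6,"travel":[-0.4,0,-0.05],"angular":[0,0,0]},{"claw":0.6,"travel":[-0.4,0,-0.05],"angular":[0,0,0]}]'

```text
time: 5.0
tool_pos: [0.502, -0.0321, 0.0406]
tool_rot: [180.0, -0.0, -107.3]
ft_force: [-0.2, 0.1, 0.2]
grip_width: 0.0058
grasp_force: 0.2
```

Run:
```python
from h import *
print(toramp(bot.observe()['tool_pos']),bot.observe()['ft_force'])
o=[]
for c,(v,u) in {'scene':(215,240),'side':(195,250)}.items():
    im,d=bot.get_image(c);o.append(cv2.resize(im[v:v+100,u:u+130],None,fx=3,fy=3,interpolation=3))
cv2.imwrite('pics/p1.png',np.hstack(o)[:,:,::-1])
```

```text
[-106.29601195   34.3095682    40.58089709] [-0.15053539  0.1409049   0.21154275]
```

View pics/p1.png

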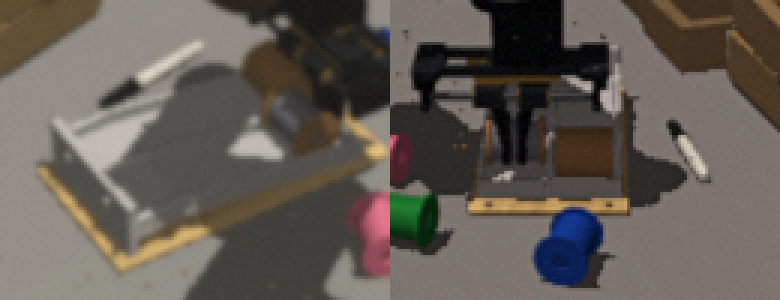

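The reel is moving up in the near lane, with the fingers between its flanges (side crop 515,130). The tube hasn't moved (585,155).

Emit:
play_rows --plan '[{"claw":0.6,"travel":[-0.45,0,-0.055],"angular":[0,0,0]},{"claw":0.6,"travel":[-0.45,0,-0.055],"angular":[0,0,0]},{"claw":0.6,"travel":[-0.45,0,-0.055],"angular":[0,0,0]},{"claw":0.6,"travel":[-0.45,0,-0.055],"angular":[0,0,0]},{"claw":0.6,"travel":[-0.45,0,-0.055],"angular":[0,0,0]},{"claw":0.6,"travel":[-0.45,0,-0.055],"angular":[0,0,0]},{"claw":0.6,"travel":[-0.45,0,-0.055],"angular":[0,0,0]},{"claw":0.6,"travel":[-0.45,0,-0.055],"angular":[0,0,0]},{"claw":0.6,"travel":[-0.45,0,-0.055],"angular":[0,0,0]},{"claw":0.6,"travel":[-0.45,0,-0.055],"angular":[0,0,0]},{"claw":0.6,"travel":[-0.45,0,-0.055],"angular":[0,0,0]},{"claw":0.6,"travel":[-0.45,0,-0.055],"angular":[0,0,0]}]'

```text
time: 6.6
tool_pos: [0.5181, 0.0195, 0.0472]
tool_rot: [-180.0, 0.0, -107.3]
ft_force: [0.4, -0.9, -0.0]
grip_width: 0.0062
grasp_force: 0.2
```

Emit:
play_rows --plan '[{"claw":0.6,"travel":[-0.45,0,-0.055],"angular":[0,0,0]},{"claw":0.6,"travel":[-0.45,0,-0.055],"angular":[0,0,0]},{"claw":0.6,"travel":[-0.45,0,-0.055],"angular":[0,0,0]},{"claw":0.6,"travel":[-0.45,0,-0.055],"angular":[0,0,0]},{"claw":0.6,"travel":[-0.45,0,-0.055],"angular":[0,0,0]},{"claw":0.6,"travel":[-0.45,0,-0.055],"angular":[0,0,0]},{"claw":0.6,"travel":[-0.45,0,-0.055],"angular":[0,0,0]},{"claw":0.6,"travel":[-0.45,0,-0.055],"angular":[0,0,0]},{"claw":0.6,"travel":[-0.45,0,-0.055],"angular":[0,0,0]},{"claw":0.6,"travel":[-0.45,0,-0.055],"angular":[0,0,0]},{"claw":0.6,"travel":[-0.45,0,-0.055],"angular":[0,0,0]},{"claw":0.6,"travel":[-0.45,0,-0.055],"angular":[0,0,0]}]'

```text
time: 8.1
tool_pos: [0.5342, 0.0711, 0.0538]
tool_rot: [-180.0, 0.0, -107.3]
ft_force: [0.0, -1.3, -0.2]
grip_width: 0.0062
grasp_force: 0.2
```

Run:
```python
from h import *
print(toramp(bot.observe()['tool_pos']),bot.observe()['ft_force'])
o=[]
for c,(v,u) in {'scene':(215,240),'side':(195,250)}.items():
    im,d=bot.get_image(c);o.append(cv2.resize(im[v:v+100,u:u+130],None,fx=3,fy=3,interpolation=3))
cv2.imwrite('pics/p2.png',np.hstack(o)[:,:,::-1])
```

```text
[ 1.76610422 34.28353856 53.79134536] [ 0.03566281 -1.26969507 -0.18273423]
```

View pics/p2.png

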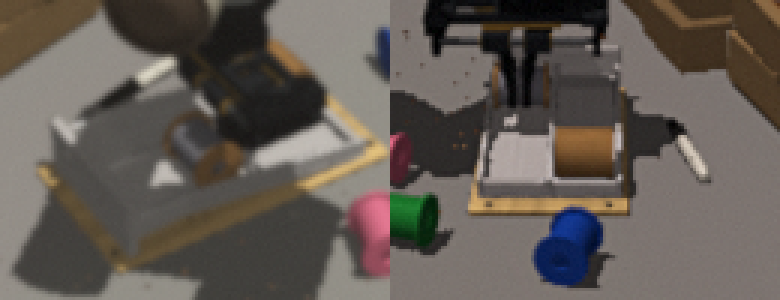

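The reel is square in its lane with the fingers behind it (scene crop 205,145), and the tube hasn't moved.

Emit:
play_rows --plan '[{"claw":0.6,"travel":[-0.4,0,-0.05],"angular":[0,0,0]},{"claw":0.6,"travel":[-0.4,0,-0.05],"angular":[0,0,0]},{"claw":0.6,"travel":[-0.4,0,-0.05],"angular":[0,0,0]},{"claw":0.6,"travel":[-0.4,0,-0.05],"angular":[0,0,0]},{"claw":0.6,"travel":[-0.4,0,-0.05],"angular":[0,0,0]},{"claw":0.6,"travel":[-0.4,0,-0.05],"angular":[0,0,0]},{"claw":0.6,"travel":[-0.4,0,-0.05],"angular":[0,0,0]},{"claw":0.6,"travel":[-0.3,0,-0.04],"angular":[0,0,0]},{"claw":0.6,"travel":[-0.3,0,-0.04],"angular":[0,0,0]},{"claw":0.6,"travel":[-0.3,0,-0.04],"angular":[0,0,0]},{"claw":0.6,"travel":[-0.3,0,-0.04],"angular":[0,0,0]},{"claw":0.6,"travel":[-0.3,0,0],"angular":[0,0,0]}]'

```text
time: 9.7
tool_pos: [0.547, 0.1121, 0.0589]
tool_rot: [-180.0, 0.0, -107.3]
ft_force: [0.7, 0.2, -0.0]
grip_width: 0.0061
grasp_force: 0.0
```

Emit:
play_rows --plan '[{"claw":0.6,"travel":[-0.3,0,0],"angular":[0,0,0]},{"claw":0.6,"travel":[-0.3,0,0.02],"angular":[0,0,0]},{"claw":0.6,"travel":[-0.3,0,0.02],"angular":[0,0,0]},{"claw":0.6,"travel":[-0.3,0,0.02],"angular":[0,0,0]},{"claw":0.6,"travel":[-0.3,0,0.02],"angular":[0,0,0]},{"claw":0.6,"travel":[-0.3,0,0.02],"angular":[0,0,0]},{"claw":0.6,"travel":[0,0,0],"angular":[0,0,0]},{"claw":0.6,"travel":[0,0,0],"angular":[0,0,0]}]'

```text
time: 10.7
tool_pos: [0.5522, 0.129, 0.0578]
tool_rot: [180.0, -0.0, -107.3]
ft_force: [0.5, 0.4, 1.0]
grip_width: 0.0059
grasp_force: 0.0
```

Run:
```python
from h import *
print(toramp(bot.observe()['tool_pos']),bot.observe()['ft_force'])
o=[]
for c,(v,u) in {'scene':(215,240),'side':(195,250)}.items():
    im,d=bot.get_image(c);o.append(cv2.resize(im[v:v+100,u:u+130],None,fx=3,fy=3,interpolation=3))
cv2.imwrite('pics/p3.png',np.hstack(o)[:,:,::-1])
```

```text
[62.38694307 34.34049685 57.79731605] [0.4836089  0.39242428 1.00452623]
```

View pics/p3.png

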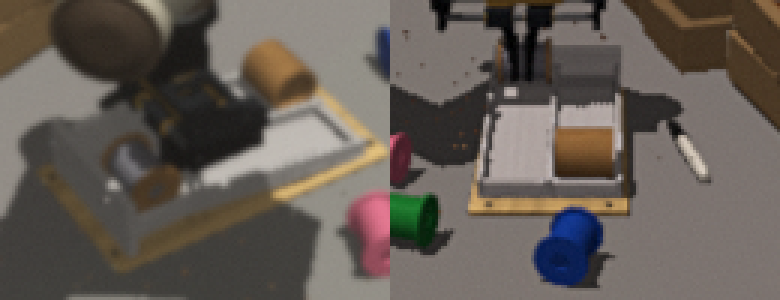

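The reel is past the crest at the end stop (scene crop 140,175). I'll push a few millimetres more to seat it, then back off and lift away.

Emit:
play_rows --plan '[{"claw":0.6,"travel":[-0.15,0,0],"angular":[0,0,0]},{"claw":0.6,"travel":[-0.15,0,0],"angular":[0,0,0]},{"claw":0.6,"travel":[-0.15,0,0],"angular":[0,0,0]},{"claw":0.6,"travel":[0,0,0],"angular":[0,0,0]},{"claw":0.6,"travel":[0,0,0],"angular":[0,0,0]}]'

```text
time: 11.42
tool_pos: [0.5535, 0.1332, 0.0578]
tool_rot: [180.0, -0.0, -107.3]
ft_force: [0.6, -0.1, -0.4]
grip_width: 0.0061
grasp_force: 0.4
```

Emit:
play_rows --plan '[{"claw":0.6,"travel":[0.5,0,0],"angular":[0,0,0]},{"claw":0.6,"travel":[1.0,0,0],"angular":[0,0,0]},{"claw":0.6,"travel":[1.5,0,0],"angular":[0,0,0]},{"claw":0.6,"travel":[0,0,-2],"angular":[0,0,0]},{"claw":0.6,"travel":[0,0,-4],"angular":[0,0,0]},{"claw":0.6,"travel":[0,0,-4],"angular":[0,0,0]},{"claw":0.6,"travel":[4,0,-4],"angular":[0,0,0]},{"claw":0.6,"travel":[5,0,-3],"angular":[0,0,0]},{"claw":0.6,"travel":[5,0,0],"angular":[0,0,0]},{"claw":0.6,"travel":[5,0,0],"angular":[0,0,0]},{"claw":0.6,"travel":[0,0,0],"angular":[0,0,0]},{"claw":0.6,"travel":[0,0,0],"angular":[0,0,0]}]'

```text
time: 12.92
tool_pos: [0.4878, -0.0772, 0.2279]
tool_rot: [-180.0, 0.0, -107.4]
ft_force: [0.4, -0.6, 0.1]
grip_width: 0.0055
grasp_force: 0.0
```

Run:
```python
from h import *
o=[]
for c,(v,u) in {'scene':(215,240),'side':(195,250)}.items():
    im,d=bot.get_image(c);o.append(cv2.resize(im[v:v+100,u:u+130],None,fx=3,fy=3,interpolation=3))
    L=toramp(world(bot.camera_model(c),d))
    k=(d>0)&(L[...,0]>60)&(L[...,0]<123)&(abs(L[...,1]-35)<28)&(L[...,2]>62)&(L[...,2]<100)
    q=L[k];print(c,len(q),np.round(np.percentile(q,[2,50,98],axis=0),1) if len(q) else '')
cv2.imwrite('pics/p4.png',np.hstack(o)[:,:,::-1])
```

```text
scene 287 [[ 76.5   7.8  63.4]
 [105.6  37.7  80.5]
 [121.7  62.6  89.9]]
side 154 [[ 70.7  10.2  62.3]
 [ 83.8  36.9  78.1]
 [105.1  60.9  89.4]]
```

View pics/p4.png

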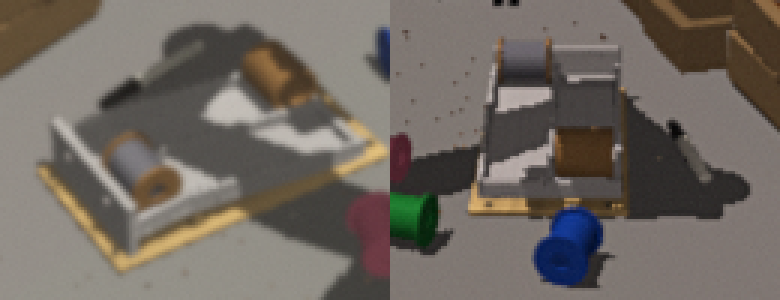

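The reel rests against the end stop with its axis at about x=+99 mm and its top at about 89 mm, as expected. The tube is still at the low lip and the arm is clear.

```bash
python3 -c "
from rig import bot
print(bot.sign_off())"
```

```text
the job is handed in; nothing more can be done
None
```

The ribbon reel was pushed up its lane, over the crest and against the end stop, where it stayed after the fingers withdrew; the tube and everything else were left in place, and the job is handed in.

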